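# Shut and bolt the punch case

### The job

Close up the punch case for the day: with the fingertips push the punch that sticks out of the front back into its trough, level with the front or further in, then push the lid over and fully shut, and last push the bolt on the lid fully across into its staple. Only push, do not grip or lift anything; every punch must stay lying in its trough, and the wooden clamp, the flat steel block and the steel cube beside the case must stay where they are.

Things in the scene. Friction and masses are not known exactly. Their poses are not given: they have to be found in the camera images.
- case: the punch case, a brown wooden box fixed to the bench. Origin: middle of its underside, on the bench; its x points from the open front to the hinged back, y to the left seen from the front, z up. Two side cheeks (outer faces y = +-78 mm, 16 mm thick, x = -60 to 62 mm) stand 48 mm high; between them lie four troughs, open at the front, the lid above them
- case_front (a point): middle of the flat front face where the troughs end: case x = -60, y = 0, z = 30 mm. Troughs run along x at y = -46.5, -15.5, 15.5, 46.5 mm, 10 mm wide, 84 mm long, floors 25 mm and ribs between them 30 mm above the bench. A punch is home when its end is not in front of this face
- lid_hinge (a point): middle of the lid's hinge axis: case x = 62, y = 0, z = 44 mm; the axis runs along case y
- case_lid (a joint): angle of the lid: 0 fully shut (level between the cheeks), grows as it opens up and back; 1.6 to 1.85 at the start (leaning back, away from the front), at most 1.9. Weight about 0.22 kg; stiff hinge: it stays at any angle where it is left, and 2 to 5 N at its free edge moves it
- lid_edge (a point): middle of the lid's free edge, on its outer face (the top when shut). The lid is a panel 8 mm thick, 120 mm wide, its middle plane through the hinge axis, reaching 134 mm from the axis. At this edge an 8 mm lip, 156 mm wide, goes 20 mm below the panel; shut, it covers the trough ends with 4 mm of room, so a punch that stands out keeps the lid from shutting
- case_bolt (a joint): travel of the small barrel bolt on the lid's outer face, in m: 0 drawn back (0 to 0.004 at the start), 0.022 fully thrown (end stop), towards case -y (right), where its rod goes through the brass staple on the right cheek. About 1.5 N moves it; it stays where it is left
- bolt_knob (a point): the bolt's upright knob, 9 to 11 mm thick. Lid shut: it stands at case x = -23 mm, y = -20 mm with the bolt drawn, -42 mm thrown; its top is 78 mm above the bench, this point 70 mm, the lid's top 48 mm, the bolt's guides on both sides of the knob 58 mm, the staple 64 mm
- end_a (a point): middle of the front end of steel punch a, an eight-sided rod 8 mm thick, 62 mm long, lying loose in one of the troughs along case x, its axis 29 mm above the bench. At the start one of the four punches (any) stands 10 to 28 mm out of the front face; the others are home, ends 3 to 11 mm inside it. 1 N slides it
- end_b (a point): middle of the front end of steel punch b, an eight-sided rod 8 mm thick, 68 mm long, lying loose in one of the troughs along case x, its axis 29 mm above the bench. At the start one of the four punches (any) stands 10 to 28 mm out of the front face; the others are home, ends 3 to 11 mm inside it. 1 N slides it
- end_c (a point): middle of the front end of steel punch c, an eight-sided rod 8 mm thick, 74 mm long, lying loose in one of the troughs along case x, its axis 29 mm above the bench. At the start one of the four punches (any) stands 10 to 28 mm out of the front face; the others are home, ends 3 to 11 mm inside it. 1 N slides it
- end_d (a point): middle of the front end of steel punch d, an eight-sided rod 8 mm thick, 68 mm long, lying loose in one of the troughs along case x, its axis 29 mm above the bench. At the start one of the four punches (any) stands 10 to 28 mm out of the front face; the others are home, ends 3 to 11 mm inside it. 1 N slides it
- ring_clamp: a wooden ring clamp (two jaws with a wedge), 134 x 30 x 24 mm, lying to the right of the case, not to be disturbed; origin in the middle of its underside
- bench_block: a flat square steel block, 75 x 75 x 18 mm, to the left of the case, not to be disturbed; origin in the middle of its underside
- dapping_block: a steel cube, 45 mm, with round hollows, to the left of the case's back, not to be disturbed; origin in the middle of its underside

How it is judged (in metres and radians):
On the way, in this order (a step that is already met when the one before it is completed fails the run):
1. all four punches are home in their troughs (x of each of end_a, end_b, end_c, end_d in the frame of case above -0.063 m and value of joint case_lid above 0.3 rad), for 0.2 s.
2. the lid is fully shut (value of joint case_lid below 0.035 rad and not (value of joint case_bolt above 0.018 m)), for 0.2 s.
3. the bolt is thrown into its staple (value of joint case_bolt above 0.018 m and value of joint case_lid below 0.035 rad), for 0.2 s.
At the end, for the whole second after the job is handed in: the front ends of all four punches are inside the case's front face or at most 3 mm in front of it, the lid is shut to within 0.035 rad and the bolt is thrown at least 18 of its 22 mm (all of step 3 and x of each of end_a, end_b, end_c, end_d in the frame of case above -0.063 m); the robot touches nothing.
It fails at once if a punch is lifted more than 8 mm or taken out of its trough (z of any of end_a, end_b, end_c, end_d in the frame of case above 0.037 m or z of any of end_a, end_b, end_c, end_d in the frame of case below 0.021 m).
It fails at once if the bolt is thrown while the lid is open (value of joint case_bolt above 0.012 m and value of joint case_lid above 0.06 rad).
It fails at once if the wooden clamp, the flat steel block or the steel cube is moved more than 10 mm (distance of any of ring_clamp, bench_block, dapping_block from where it was at the start of the episode above 0.01 m).
It also fails if it takes over 48 s, if anything falls off the work surface, if the arm or the gripper's body presses on something with over 40 N, if the wrist force passes 120 N, or if a joint passes its speed limit or range.

### The arm

A 6-joint arm with a two-finger parallel gripper is mounted at the origin on a cart in front of the work surface, level with it; the furniture and walls round the work are solid. World frame = base frame: x ahead of the robot, y to its left, z up, the work surface at z = 0. Lengths are in mm, angles in rad, forces in N, time in s.
With the tool pointing down it reaches from about 350 to 975 mm from the base axis. Payload 7.1 kg.
Tool frame: the origin (TCP) lies at the very end of the fingers, on their centre line; the grasp point (between the pads) lies 19 mm behind it; x points along the fingers, z is the direction in which the jaws open and shut, and the axes are right-handed (so a half turn about x gives the same grasp; the last joint's range is limited). The gripper opens to 88 mm and grips with 3 to 60 N. Pads are 20 mm wide; open, the fingers measure 115 mm over their backs; the gripper's body (75 mm by 178 mm) begins 61 mm behind the grasp point.
Start: joints at [1.269, 0.423, 1.63, -0, 1.089, -0.019], TCP at [174.372, 600.166, 222.675] pointing down, gripper open.
Joint ranges: [-3, 3], [-0.9, 2.11], [0.09, 2.58], [-1.31, 4.45], [0.11, 2.69], [-2.54, 2.54]. Speed limits (rad/s): [2.39, 2.39, 3.01, 3.14, 3.14, 3.14].

### API

Orientations are given as a rotation vector (axis times angle).
In Python, from workcell import * gives the robot as it stands.
- The arm moves only by the shell command python3 -m crank 'ROWS'. ROWS is JSON, a list of rows, each a list of 3 entries, a list of its own where there are three numbers: the shift along the tool's x, y, z in cm, then the turn, a rotation vector about the tool's x, y, z in degrees, then the finger opening in cm, from 0 to 8.78. In form: [[[dx, dy, dz], [rx, ry, rz], claw], ...]. A call has 1 to 5 rows; each row shifts and turns the commanded pose from where the row before left it, along the tool's axes as they then stand; what a row does not reach is not made up. A row lasts 1/8 s, in which the tool goes at most 62.5 mm and 10.7 degrees, less where a joint would pass 70% of its speed; a pose out of reach is approached as far as the arm can. A call with a gripper value outside its range is refused whole. The fingers move at their own pace and stop on an object; the grip force is fixed at half the most. Time passes only in rows, so rows that do not move let the fingers close. It gives the time, the measured TCP pose, the force and the opening at its end, in the units of the state.
- get_obs(): the state, without advancing time (a new reading comes with each control period).
- get_image(name): name is "scene" or "top" or "wrist"; returns a dict with "pixels" (384x512x3 uint8, red, green, blue), "mtx" (3x3 intrinsics, pixels), "view" (4x4, takes a point from world to camera coordinates). Camera axes: x right, y down, z forward; pixel columns grow to the right and rows downward; lengths in mm; the calibration is good to about 2 mm. A picture is of the moment at which its call begins. There is no depth.
- close_job(): hands the job in, once; it reports no verdict.
The state is a dict: "t": time; "qpos": joint angles; "qvel": joint speeds; "joint_torque": joint torques, N m; "ee_pos": TCP position; "orientation": TCP orientation; "ft_force": force on the tool from outside, world axes, zero at the start; "moment": the same for the moment, N m; "width": finger opening in mm.
Only numpy, scipy, OpenCV 4.12 (cv2) and the standard library are available. Lean on these libraries where they do the work, as an engineer would, in place of code of your own. Each camera call takes 0.05 s, during which the arm holds its last target.

## Working session

There is one attempt and no reset: what is moved stays moved. The work goes in short steps, Python scripts to look and compute and a shell command to move; the robot and the scene stay as the last step left them, time stands still between calls to the robot, and variables do not carry over. Pictures are saved under pics/ and viewed, and the job is handed in when it is done.

```bash
ls; mkdir -p pics; python3 - <<'E'
from workcell import *
import cv2
o=get_obs();print(o)
for n in ("scene","top","wrist"):
    d=get_image(n);cv2.imwrite(f"pics/{n}0.png",d["pixels"][:,:,::-1]);print(n,d["mtx"].tolist(),d["view"].round(4).tolist() if hasattr(d["view"],'round') else d["view"])
E
```

```text
pics
{'t': 0.0, 'qpos': array([ 1.26899582e+00,  4.23844926e-01,  1.63068888e+00,  2.02456627e-05,
        1.08861212e+00, -1.90448763e-02]), 'qvel': array([-2.77011648e-04, -3.08735938e-04, -1.53147256e-03, -9.27723384e-05,
       -2.56057230e-03, -6.31354682e-04]), 'joint_torque': array([-7.45177331e-04, -5.44607449e+01, -2.73680323e+01,  6.44807867e-02,
        2.24716763e-02, -7.56231839e-05]), 'ee_pos': array([174.20636257, 599.64471278, 221.89959602]), 'orientation': array([-0.99934725,  1.33110143,  0.99785994]), 'ft_force': array([-0.09552135,  0.36975593,  0.49548715]), 'moment': array([-0.00194752, -0.00390926, -0.00095492]), 'width': 87.86939837417982}
scene [[361.0351971347163, 0.0, 258.6710376113745], [0.0, 361.0351971347163, 188.40725279050824], [0.0, 0.0, 1.0]] [[-0.4712, -0.8819, 0.0122, 290.6918], [-0.3698, 0.185, -0.9105, 257.5147], [0.8007, -0.4336, -0.4133, 457.3176], [0.0, 0.0, 0.0, 1.0]]
top [[443.12881811170587, 0.0, 266.3379984167437], [0.0, 443.12881811170587, 190.6858926253768], [0.0, 0.0, 1.0]] [[0.0044, -0.9999, 0.0152, 39.7131], [-0.9876, -0.0067, -0.1571, 579.9097], [0.1572, -0.0143, -0.9875, 857.0336], [0.0, 0.0, 0.0, 1.0]]
wrist [[274.21112428082597, 0.0, 252.82219126997379], [0.0, 274.21112428082597, 192.68296392328782], [0.0, 0.0, 1.0]] [[0.2791, 0.9603, -0.0006, -625.6443], [0.9141, -0.2655, 0.3064, -37.8912], [0.294, -0.0861, -0.9519, 391.5502], [0.0, 0.0, 0.0, 1.0]]
```

View pics/scene0.png

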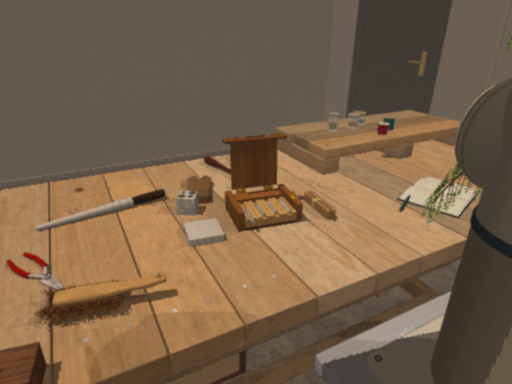

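View pics/top0.png

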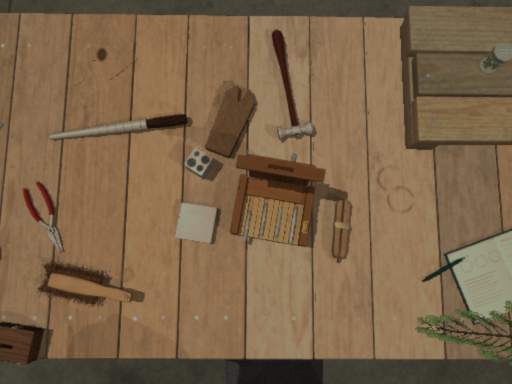

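View pics/wrist0.png

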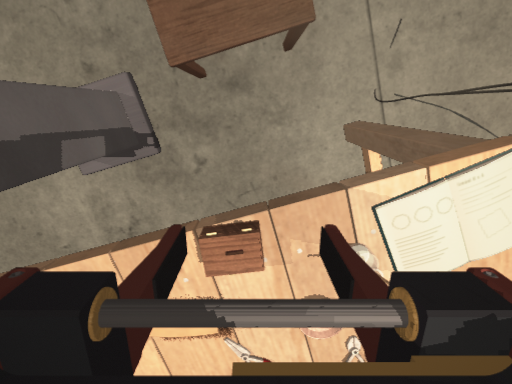

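The top view shows the case around pixel (275,210), with its front facing the robot (down in the image). The clamp is at (340,230), the flat block at (197,222) and the cube at (199,162). One punch sticks out at about (248,240). I'll zoom in next.

```bash
python3 - <<'E'
import cv2
a=cv2.imread("pics/top0.png")[145:265,170:360];cv2.imwrite("pics/topz.png",cv2.resize(a,None,fx=4,fy=4,interpolation=cv2.INTER_CUBIC))
a=cv2.imread("pics/scene0.png")[125:235,215:345];cv2.imwrite("pics/scenez.png",cv2.resize(a,None,fx=5,fy=5,interpolation=cv2.INTER_CUBIC))
E
```

```text
(no output)
```

View pics/topz.png

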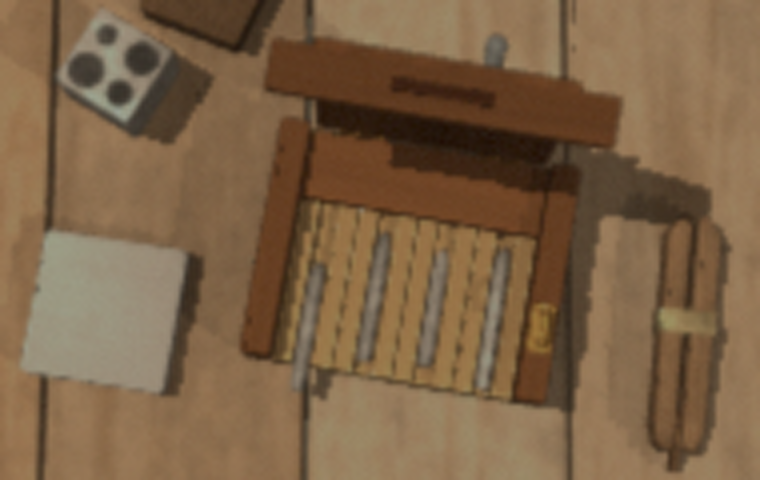

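View pics/scenez.png

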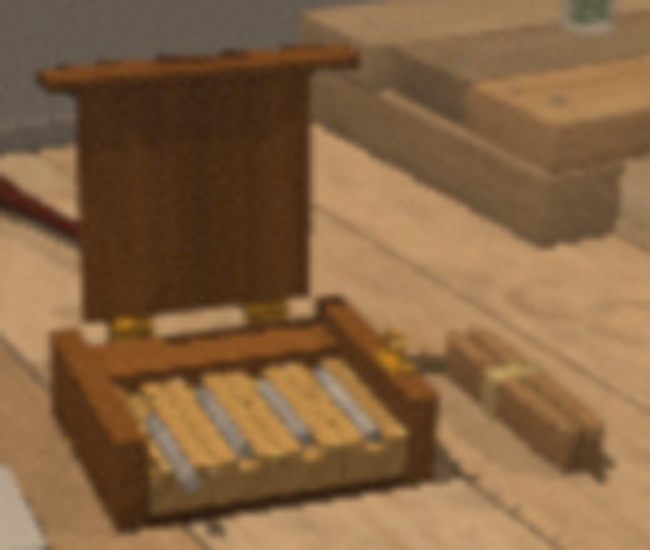

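```bash
cat > h.py <<'E'
import numpy as np, cv2
from workcell import *
def ray(d,u,v):
    R=np.array(d["view"])[:3,:3];t=np.array(d["view"])[:3,3];K=np.array(d["mtx"])
    return -R.T@t, R.T@np.linalg.inv(K)@np.array([u,v,1.])
def onz(d,u,v,z):
    c,r=ray(d,u,v);return c+r*(z-c[2])/r[2]
def proj(d,P):
    V=np.array(d["view"]);p=V[:3,:3]@np.asarray(P,float)+V[:3,3];q=np.array(d["mtx"])@p;return q[:2]/q[2]
E
python3 - <<'E'
from h import *
d=get_image("top")
f=lambda x,y,z:onz(d,x/4-.375+170,y/4-.375+145,z)
P={k:f(*v) for k,v in dict(FL=(242,350,48),FR=(545,402,48),BR=(578,172,48),BL=(283,120,48),FLi=(272,355,48),FRi=(517,400,48),end=(298,388,29),e2=(366,360,29),e3=(426,366,29),e4=(484,388,29)).items()}
for k in P:print(k,P[k].round(1))
for a,b in(("FL","FR"),("BL","BR"),("FL","BL"),("FR","BR")):
    v=P[b]-P[a];print(a,b,np.linalg.norm(v).round(1),np.degrees(np.arctan2(v[1],v[0])).round(2))
E
```

```text
FL [494.9 115.   48. ]
FR [469.9 -36.4  48. ]
BR [586.3 -54.3  48. ]
BL [612.1  96.1  48. ]
FLi [492.5 100.   48. ]
FRi [470.8 -22.4  48. ]
end [477.   87.5  29. ]
e2 [491.4  53.   29. ]
e3 [488.5  22.3  29. ]
e4 [477.5  -7.3  29. ]
FL FR 153.4 -99.4
BL BR 152.7 -99.75
FL BL 118.7 -9.15
FR BR 117.8 -8.77
```

```bash
cat >> h.py <<'E'
from scipy.spatial.transform import Rotation as Ro
YAW=-9.25; O=np.array([539.8,30.3,0.])
C=Ro.from_euler('z',YAW,degrees=True).as_matrix()
def c2w(p): return O+C@np.asarray(p,float)
def w2c(p): return C.T@(np.asarray(p,float)-O)
def st(target=None):
    o=get_obs();T=Ro.from_rotvec(o["orientation"]).as_matrix()
    print("t",round(o["t"],2),"case",w2c(o["ee_pos"]).round(1),"F",(C.T@o["ft_force"]).round(1),"w",round(o["width"],1),"q",o["qpos"].round(2))
    print("tool axes in case (cols)\n",(C.T@T).round(3))
    if target is not None: print("shift tool cm",(T.T@(c2w(target)-o["ee_pos"])/10).round(2))
    return o,T
E
python3 - <<'E'
from h import *
o,T=st([-130,46.5,150])
for s in(1,-1):
  for G in (np.array([[0,0,1.],[0,1,0],[-1,0,0]]),np.array([[0,1,0],[0,0,-1.],[-1,0,0]])):
    G2=G.copy();G2[:,1:]*=s
    print(np.linalg.det(G2),G2.tolist(),np.degrees(Ro.from_matrix(T.T@C@G2).as_rotvec()).round(1))
E
```

```text
t 0.2 case [-452.3  503.4  222.2] F [-0.7  0.6 -0.6] w 87.7 q [ 1.27  0.42  1.63 -0.    1.09 -0.02]
tool axes in case (cols)
 [[-0.    -0.993  0.121]
 [-0.001  0.121  0.993]
 [-1.     0.    -0.001]]
shift tool cm [  7.26 -37.53 -41.45]
1.0 [[0.0, 0.0, 1.0], [0.0, 1.0, 0.0], [-1.0, 0.0, 0.0]] [83. -0.  0.]
1.0 [[0.0, 1.0, 0.0], [0.0, 0.0, -1.0], [-1.0, 0.0, 0.0]] [ 1.73e+02 -0.00e+00  1.00e-01]
1.0 [[0.0, -0.0, -1.0], [0.0, -1.0, -0.0], [-1.0, -0.0, -0.0]] [-97.  -0.  -0.]
1.0 [[0.0, -1.0, -0.0], [0.0, -0.0, 1.0], [-1.0, -0.0, -0.0]] [-7.  -0.1 -0. ]
```

```bash
python3 -m crank '[[[0,0,0],[-7,0,0],0],[[0,-3.2,-4.5],[0,0,0],0],[[0,-3.2,-4.5],[0,0,0],0],[[0,-3.2,-4.5],[0,0,0],0],[[0,-3.2,-4.5],[0,0,0],0]]'; python3 -m crank '[[[0.6,-3.2,-4.5],[0,0,0],0],[[0.6,-3.2,-4.5],[0,0,0],0],[[0.6,-3.2,-4.5],[0,0,0],0],[[0.6,-3.2,-4.5],[0,0,0],0],[[0.6,-2,-4.5],[0,0,0],0]]'; python3 -c "
from h import *
st([-100,46.5,120])"
```

```text
t: 0.82
ee_pos: [272.4, 400.4, 222.6]
orientation: [-1.091, 1.281, 1.09]
ft_force: [0.6, -0.3, -0.2]
width: 41.5
t: 1.45
ee_pos: [383.1, 154.6, 192.7]
orientation: [-1.09, 1.28, 1.089]
ft_force: [0.4, 0.7, 0.0]
width: 0.3
t 1.45 case [-174.7   97.5  192.7] F [0.3 0.7 0. ] w 0.3 q [ 0.35  0.15  2.1  -0.    0.89 -1.05]
tool axes in case (cols)
 [[ 0.001 -1.    -0.   ]
 [ 0.    -0.     1.   ]
 [-1.    -0.001  0.   ]]
shift tool cm [ 7.28 -7.46 -5.11]
```

```bash
python3 -m crank '[[[2,-2.5,-2.6],[0,0,0],0],[[5,-2.5,-2.5],[0,0,0],0],[[5,0,0],[0,0,0],0],[[5,0,0],[0,0,0],0],[[0,0,0],[0,0,0],0]]'; python3 - <<'E'
from h import *
st([-85,46.5,20])
for n in("top","scene"):
    d=get_image(n);cv2.imwrite(f"pics/{n}1.png",d["pixels"][:,:,::-1])
    a=cv2.imread(f"pics/{n}1.png");a=a[145:275,170:360] if n=="top" else a[105:255,195:345]
    cv2.imwrite(f"pics/{n}1z.png",cv2.resize(a,None,fx=4,fy=4,interpolation=cv2.INTER_CUBIC))
E
```

```text
t: 2.08
ee_pos: [420.2, 97.1, 19.8]
orientation: [-1.088, 1.289, 1.095]
ft_force: [-0.1, -0.2, 0.3]
width: 0.6
t 2.08 case [-128.8   46.8   19.8] F [-0.1 -0.2  0.3] w 0.6 q [ 0.2   0.53  2.14  0.    0.47 -1.21]
tool axes in case (cols)
 [[-0.008 -1.    -0.   ]
 [-0.003 -0.     1.   ]
 [-1.     0.008 -0.003]]
shift tool cm [-0.06 -4.37 -0.03]
```

View pics/top1z.png

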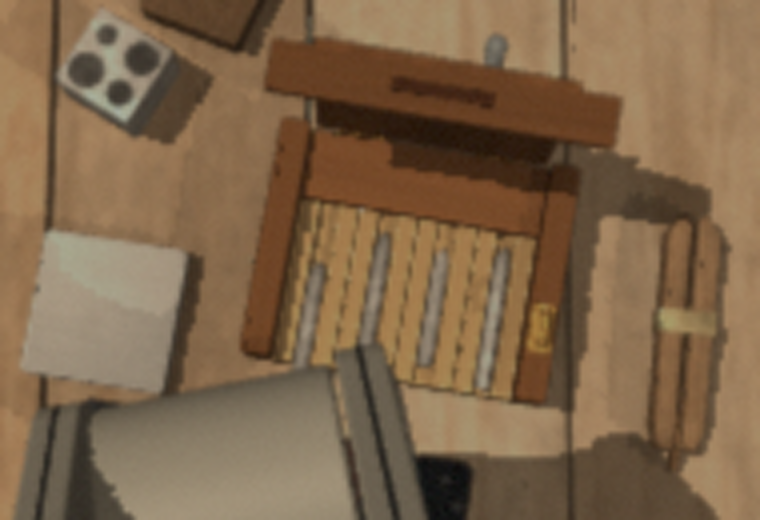

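View pics/scene1z.png

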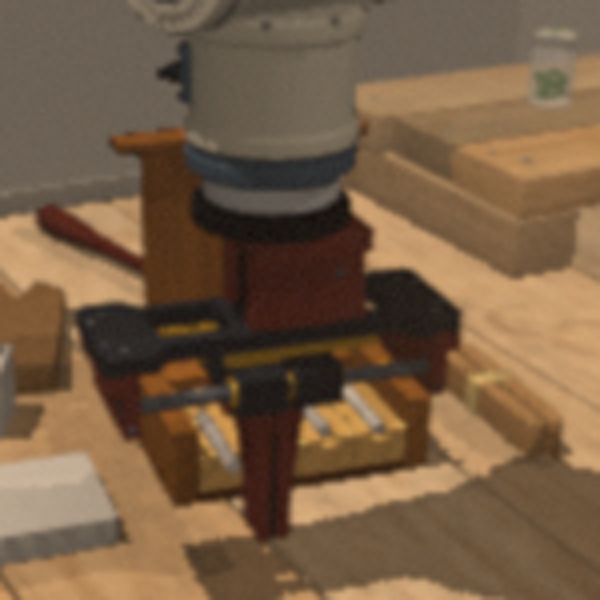

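```bash
python3 -m crank '[[[0,-2,0],[0,0,0],0],[[0,-2,0],[0,0,0],0],[[0,-0.8,0],[0,0,0],0],[[0,-0.3,0],[0,0,0],0],[[0,-0.2,0],[0,0,0],0]]'; python3 -c "
from h import *
st([-70,46.5,20])"
```

```text
t: 2.8
ee_pos: [475.3, 89.5, 23.3]
orientation: [-1.09, 1.281, 1.09]
ft_force: [-0.5, 0.7, -0.3]
width: 0.2
t 2.8 case [-73.2  48.1  23.3] F [-0.6  0.6 -0.3] w 0.2 q [ 0.16  0.56  2.04  0.    0.54 -1.25]
tool axes in case (cols)
 [[ 0.    -1.    -0.001]
 [ 0.    -0.001  1.   ]
 [-1.    -0.     0.   ]]
shift tool cm [ 0.33 -0.32 -0.16]
```

```bash
python3 -m crank '[[[0.2,-0.1,0],[0,0,0],0],[[0,-0.1,0],[0,0,0],0],[[0,0,0],[0,0,0],0]]'; python3 -m crank '[[[0,-0.1,0],[0,0,0],0],[[0,0,0],[0,0,0],0]]';  python3 -c "
from h import *
st([-70,46.5,20])"; python3 -m crank '[[[0,-0.1,0],[0,0,0],0],[[0,0,0],[0,0,0],0]]'
```

```text
t: 3.18
ee_pos: [477.4, 89.1, 20.5]
orientation: [-1.09, 1.281, 1.09]
ft_force: [0.1, -0.2, -0.0]
width: 0.7
t: 3.42
ee_pos: [478.2, 88.9, 20.5]
orientation: [-1.09, 1.282, 1.09]
ft_force: [-1.0, 0.8, -0.4]
width: 0.6
t 3.42 case [-70.2  47.9  20.5] F [-1.1  0.6 -0.4] w 0.6 q [ 0.16  0.57  2.03  0.    0.54 -1.25]
tool axes in case (cols)
 [[-0.001 -1.    -0.001]
 [-0.    -0.001  1.   ]
 [-1.     0.001 -0.   ]]
shift tool cm [ 0.05 -0.02 -0.14]
t: 3.68
ee_pos: [478.2, 88.8, 20.5]
orientation: [-1.089, 1.283, 1.092]
ft_force: [-4.9, 2.2, 2.4]
width: 0.2
```

```bash
python3 - <<'E'
from h import *
st()
for n in("top","scene"):
    d=get_image(n);cv2.imwrite(f"pics/{n}2.png",d["pixels"][:,:,::-1])
    a=cv2.imread(f"pics/{n}2.png");a=a[145:275,170:360] if n=="top" else a[155:255,215:335]
    cv2.imwrite(f"pics/{n}2z.png",cv2.resize(a,None,fx=5 if n=="scene" else 4,fy=5 if n=="scene" else 4,interpolation=cv2.INTER_CUBIC))
E
```

```text
t 3.67 case [-70.2  47.9  20.5] F [-5.2  1.4  2.4] w 0.2 q [ 0.16  0.57  2.03  0.    0.54 -1.25]
tool axes in case (cols)
 [[-0.002 -1.    -0.001]
 [-0.    -0.001  1.   ]
 [-1.     0.002 -0.   ]]
```

View pics/scene2z.png

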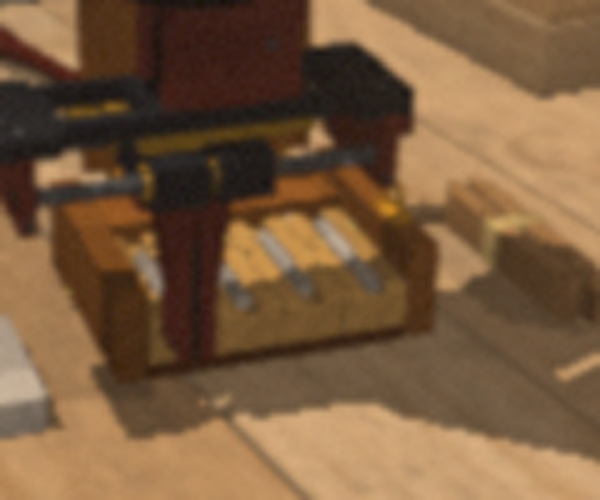

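View pics/top2z.png

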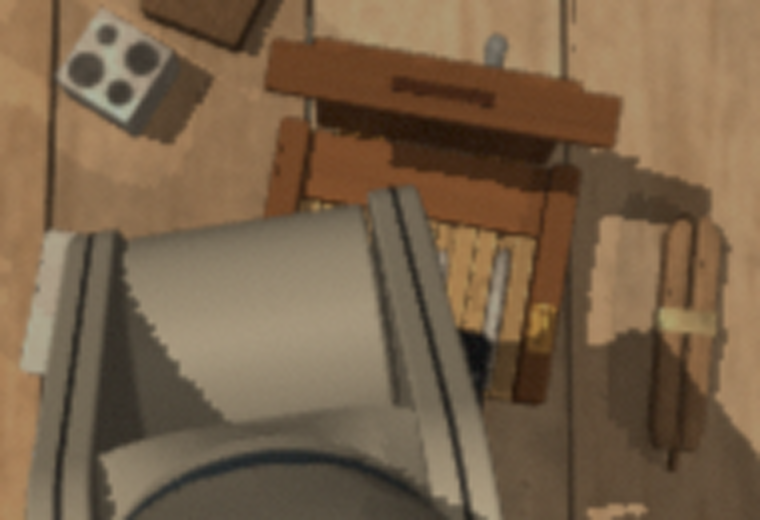

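The fingers met the front face at TCP x = -70.2 in the case frame, against a predicted -70. The force rose to 5 N and motion stopped. I'll back off, go up, and check.

```bash
python3 -m crank '[[[0,1,0],[0,0,0],0],[[0,4,0],[0,0,0],0],[[-5,4,0],[0,0,0],0],[[-6,0,0],[0,0,0],0],[[-6,0,0],[0,0,0],0]]'; python3 -m crank '[[[-6,0,0],[0,0,0],0],[[0,0,-5],[0,0,0],0],[[0,0,0],[0,0,0],0]]'; python3 - <<'E'
from h import *
st()
for n in("top","scene"):
    d=get_image(n);cv2.imwrite(f"pics/{n}3.png",d["pixels"][:,:,::-1])
    a=cv2.imread(f"pics/{n}3.png");a=a[145:275,170:360] if n=="top" else a[125:235,215:345]
    cv2.imwrite(f"pics/{n}3z.png",cv2.resize(a,None,fx=4,fy=4,interpolation=cv2.INTER_CUBIC))
E
```

```text
t: 4.4
ee_pos: [390.7, 103.0, 191.1]
orientation: [-1.091, 1.281, 1.09]
ft_force: [2.2, 0.2, -0.1]
width: 0.9
t: 4.78
ee_pos: [383.2, 52.0, 250.2]
orientation: [-1.089, 1.28, 1.086]
ft_force: [0.1, -0.3, -1.1]
width: 0.6
t 4.78 case [-158.    -3.7  250.2] F [ 0.2 -0.3 -1.1] w 0.6 q [ 0.1   0.02  2.09 -0.    1.03 -1.3 ]
tool axes in case (cols)
 [[ 0.003 -1.     0.002]
 [ 0.     0.002  1.   ]
 [-1.    -0.003  0.   ]]
```

View pics/scene3z.png

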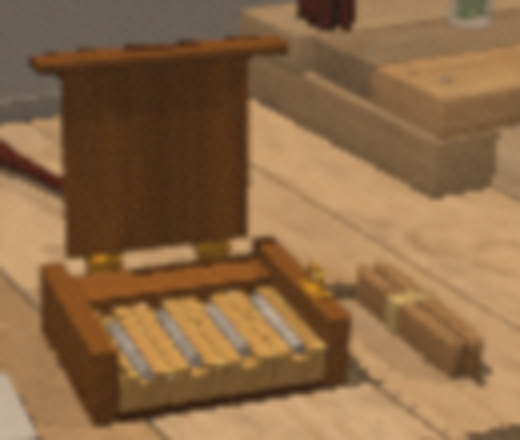

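View pics/top3z.png

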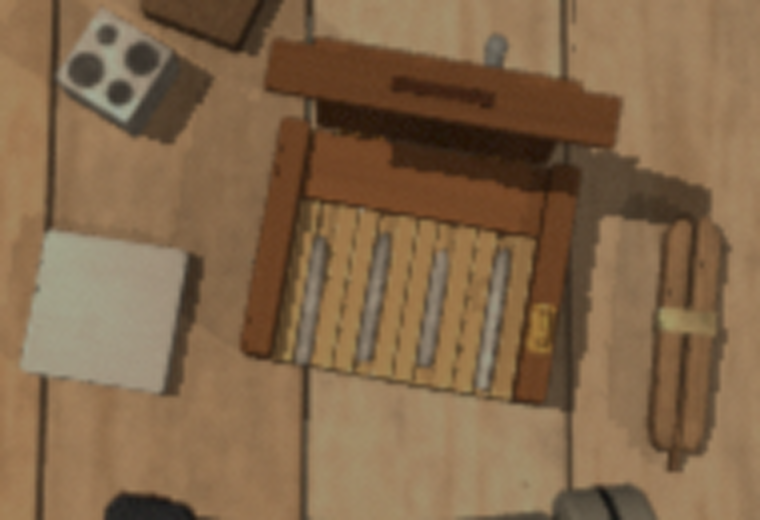

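```bash
python3 - <<'E'
from h import *
d=get_image("top")
f=lambda x,y,z:w2c(onz(d,x/4-.375+170,y/4-.375+145,z)).round(1)
for p in((275,38),(448,62),(582,80),(622,97),(616,147),(265,88),(448,115)):print(p,f(*p,176),f(*p,186))
print("knob",f(495,35,130))
# predicted for angles
for th in(1.6,1.7,1.8,1.85):
    u=np.array([-np.cos(th),0,np.sin(th)]);n=np.array([np.sin(th),0,np.cos(th)])
    h=np.array([62,0,44.])
    for nm,y,a in(("outL",78,4),("outR",-78,4),("lipR",-78,-24),("lipL",78,-24)):
        q=(proj(d,c2w(h+134*u+a*n+[0,y,0]))-[170,145]+.375)*4;print(th,nm,q.round(0),end=' ')
    print()
E
```

```text
(275, 38) [ 72.5  76.7 176. ] [ 70.2  75.8 186. ]
(448, 62) [ 7.47e+01 -1.00e-01  1.76e+02] [ 72.4   0.  186. ]
(582, 80) [ 76.6 -59.5 176. ] [ 74.3 -58.6 186. ]
(622, 97) [ 72.1 -78.  176. ] [ 69.7 -76.8 186. ]
(616, 147) [ 49.6 -78.6 176. ] [ 47.5 -77.4 186. ]
(265, 88) [ 49.7  77.1 176. ] [ 47.7  76.2 186. ]
(448, 115) [ 51.3  -3.9 176. ] [ 49.2  -3.7 186. ]
knob [102.  -20.3 130. ]
1.6 outL [271.  42.] 1.6 outR [622. 101.] 1.6 lipR [613. 163.] 1.6 lipL [259. 104.] 
1.7 outL [276.  14.] 1.7 outR [626.  72.] 1.7 lipR [618. 132.] 1.7 lipL [265.  73.] 
1.8 outL [282. -13.] 1.8 outR [629.  45.] 1.8 lipR [622. 102.] 1.8 lipL [270.  43.] 
1.85 outL [284. -25.] 1.85 outR [631.  32.] 1.85 lipR [624.  87.] 1.85 lipL [273.  28.]
```

```bash
python3 -m crank '[[[-0.2,-4.7,0.7],[0,0,0],0],[[-0.2,-4.7,0.7],[0,0,0],0],[[-0.2,-4.7,0.7],[0,0,0],0],[[-0.2,-4.7,0.7],[0,0,0],0],[[-0.2,-4.7,0.8],[0,0,0],0]]'; python3 -m crank '[[[0,-4.7,0.7],[0,0,0],0],[[0,-1,0],[0,0,0],0],[[0,0,0],[0,0,0],0]]'; python3 -c "
from h import *
st([125,40,150])"
```

```text
t: 5.55
ee_pos: [622.8, 53.0, 258.2]
orientation: [-1.09, 1.282, 1.092]
ft_force: [1.0, -0.4, -0.1]
width: 0.3
t: 5.92
ee_pos: [678.3, 50.2, 257.9]
orientation: [-1.09, 1.282, 1.092]
ft_force: [-0.1, -0.2, 0.5]
width: 0.2
t 5.92 case [133.5  41.9 257.9] F [-0.  -0.2  0.5] w 0.2 q [ 0.06  0.47  1.47  0.    1.21 -1.35]
tool axes in case (cols)
 [[-0.002 -1.    -0.002]
 [-0.    -0.002  1.   ]
 [-1.     0.002 -0.   ]]
shift tool cm [10.79  0.82 -0.19]
```

```bash
python3 -m crank '[[[5,0,0],[0,0,0],0],[[5.2,0,0],[0,0,0],0],[[0,2.5,0],[0,0,0],0],[[0,1.5,0],[0,0,0],0],[[0,0.5,0],[0,0,0],0]]'; python3 -c "
from h import *
st([82,40,155])"
```

```text
t: 6.55
ee_pos: [633.6, 57.1, 158.7]
orientation: [-1.091, 1.28, 1.09]
ft_force: [0.4, -1.2, 0.2]
width: 0.1
t 6.55 case [ 88.3  41.5 158.7] F [ 0.6 -1.1  0.2] w 0.1 q [ 0.07  0.51  1.65  0.    0.98 -1.34]
tool axes in case (cols)
 [[ 0.001 -1.    -0.001]
 [ 0.    -0.001  1.   ]
 [-1.    -0.001  0.   ]]
shift tool cm [ 0.37  0.63 -0.15]
```

```bash
python3 -m crank '[[[0,1.2,0],[0,0,0],0],[[0,1,0],[0,0,0],0],[[0,1.1,0],[0,0,0],0],[[0.2,1,0],[0,0,0],0],[[0.3,1,0],[0,0,0],0]]'; python3 -c "
from h import *
st([16.5,41,148])
d=get_image('scene');cv2.imwrite('pics/s4.png',cv2.resize(d['pixels'][85:235,185:345,::-1],None,fx=4,fy=4,interpolation=cv2.INTER_CUBIC))"
```

```text
t: 7.18
ee_pos: [581.3, 65.2, 152.4]
orientation: [-1.09, 1.281, 1.09]
ft_force: [0.8, 1.1, 1.5]
width: 0.4
t 7.17 case [ 35.4  41.1 152.4] F [0.6 1.3 1.5] w 0.4 q [ 0.09  0.45  1.77  0.    0.92 -1.32]
tool axes in case (cols)
 [[ 0.    -1.    -0.001]
 [ 0.    -0.001  1.   ]
 [-1.    -0.     0.   ]]
shift tool cm [ 0.44  1.89 -0.01]
```

View pics/s4.png

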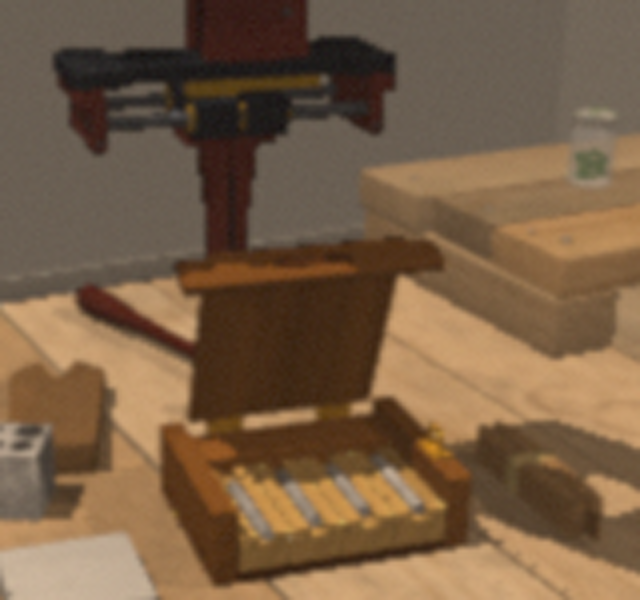

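The lid is following the fingertip at about 70°. I'll continue along the arc.

```bash
python3 -m crank '[[[0.2,1,0],[0,0,0],0],[[0.3,1,0],[0,0,0],0],[[0.6,1,0],[0,0,0],0],[[0.7,0.9,0],[0,0,0],0],[[0.7,0.8,0],[0,0,0],0]]'; python3 -c "
from h import *
st([-15.8,41,123])
d=get_image('scene');cv2.imwrite('pics/s5.png',cv2.resize(d['pixels'][85:235,185:345,::-1],None,fx=4,fy=4,interpolation=cv2.INTER_CUBIC))"
```

```text
t: 7.85
ee_pos: [534.8, 72.7, 126.9]
orientation: [-1.09, 1.281, 1.09]
ft_force: [1.3, -0.3, 0.3]
width: 0.4
t 7.85 case [-11.8  41.  126.9] F [ 1.3 -0.1  0.3] w 0.4 q [ 0.11  0.43  1.88 -0.    0.82 -1.3 ]
tool axes in case (cols)
 [[-0.    -1.    -0.001]
 [-0.    -0.001  1.   ]
 [-1.     0.    -0.   ]]
shift tool cm [ 0.39  0.4  -0.  ]
```

View pics/s5.png

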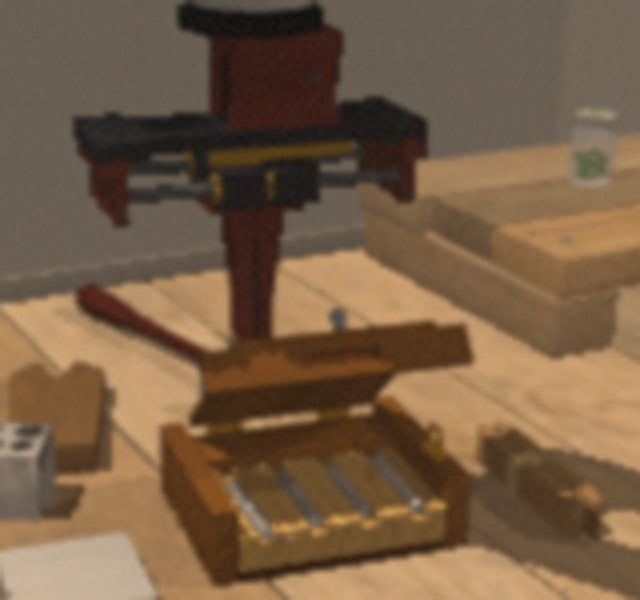

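```bash
python3 -m crank '[[[0.4,0.4,0],[0,0,0],0],[[0.8,0.6,0],[0,0,0],0],[[0.8,0.6,0],[0,0,0],0],[[0.9,0.5,0],[0,0,0],0],[[0.9,0.4,0],[0,0,0],0]]'; python3 -m crank '[[[1,0.3,0],[0,0,0],0],[[0.9,0.2,0],[0,0,0],0],[[0.5,0.1,0],[0,0,0],0],[[0.3,0,0],[0,0,0],0]]'; python3 -c "
from h import *
st([-46,41,48])
d=get_image('scene');cv2.imwrite('pics/s6.png',cv2.resize(d['pixels'][85:235,185:345,::-1],None,fx=4,fy=4,interpolation=cv2.INTER_CUBIC))"
```

```text
t: 8.52
ee_pos: [510.4, 76.7, 88.8]
orientation: [-1.09, 1.281, 1.09]
ft_force: [0.4, 0.7, -0.4]
width: 0.2
t: 9.02
ee_pos: [504.9, 77.5, 62.1]
orientation: [-1.09, 1.281, 1.09]
ft_force: [0.6, -0.2, 0.4]
width: 0.1
t 9.03 case [-42.1  41.   62.1] F [ 0.6 -0.1  0.4] w 0.1 q [ 0.13  0.51  1.97 -0.    0.66 -1.28]
tool axes in case (cols)
 [[-0.    -1.    -0.001]
 [-0.    -0.001  1.   ]
 [-1.     0.    -0.   ]]
shift tool cm [1.41 0.39 0.  ]
```

View pics/s6.png

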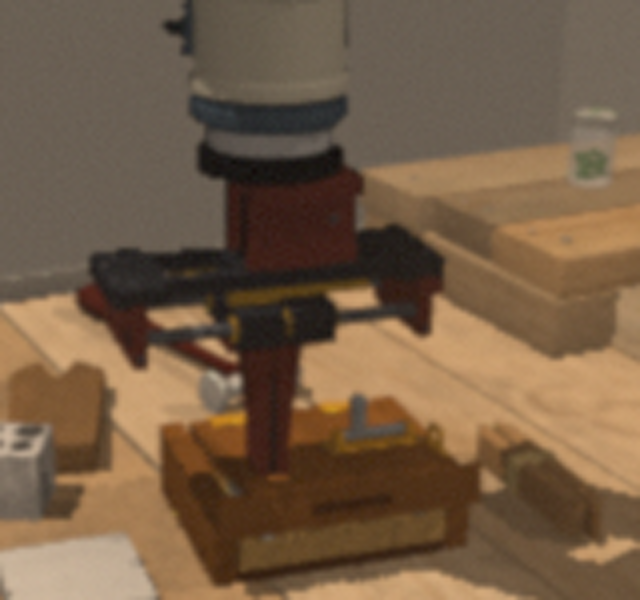

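```bash
python3 -m crank '[[[0.5,0.1,0],[0,0,0],0],[[0.5,0,0],[0,0,0],0],[[0.2,0,0],[0,0,0],0],[[0,0,0],[0,0,0],0]]'; python3 -m crank '[[[0.2,0,0],[0,0,0],0],[[0.1,0,0],[0,0,0],0],[[0,0,0],[0,0,0],0]]'; python3 -c "
from h import *
st([-46,41,48])"
```

```text
t: 9.57
ee_pos: [503.9, 77.7, 50.3]
orientation: [-1.09, 1.281, 1.09]
ft_force: [-0.1, -0.6, 0.3]
width: 0.3
t: 9.95
ee_pos: [504.2, 77.8, 48.2]
orientation: [-1.09, 1.281, 1.09]
ft_force: [-2.4, 0.6, 9.7]
width: 0.5
t 9.95 case [-42.8  41.1  48.2] F [-2.4  0.2  9.7] w 0.5 q [ 0.13  0.54  1.98  0.    0.63 -1.28]
tool axes in case (cols)
 [[ 0.    -1.    -0.001]
 [ 0.    -0.001  1.   ]
 [-1.    -0.     0.   ]]
shift tool cm [ 0.02  0.32 -0.01]
```

```bash
python3 -m crank '[[[0.1,0,0],[0,0,0],0],[[0,0,0],[0,0,0],0]]'; python3 -m crank '[[[-2,0,0],[0,0,0],0],[[-6,0,0],[0,0,0],0],[[-6,0,0],[0,0,0],0],[[-3,6,0],[0,0,0],0],[[0,5,0],[0,0,0],0]]'; python3 -m crank '[[[0,0,0],[0,0,0],0]]'; python3 - <<'E'
from h import *
st()
for n in("top","scene"):
    d=get_image(n);cv2.imwrite(f"pics/{n}7.png",d["pixels"][:,:,::-1])
    a=cv2.imread(f"pics/{n}7.png");a=a[145:275,170:360] if n=="top" else a[125:235,215:345]
    cv2.imwrite(f"pics/{n}7z.png",cv2.resize(a,None,fx=4,fy=4,interpolation=cv2.INTER_CUBIC))
E
```

```text
t: 10.2
ee_pos: [504.3, 77.8, 48.1]
orientation: [-1.09, 1.28, 1.09]
ft_force: [-4.8, -1.1, 21.3]
width: 0.7
t: 10.82
ee_pos: [399.6, 95.0, 216.6]
orientation: [-1.091, 1.277, 1.087]
ft_force: [0.1, -0.1, -0.5]
width: 0.4
t: 10.95
ee_pos: [396.4, 94.7, 214.6]
orientation: [-1.091, 1.281, 1.092]
ft_force: [-0.5, 0.1, 1.3]
width: 0.6
t 10.95 case [-151.9   40.5  214.6] F [-0.5  0.1  1.3] w 0.6 q [ 0.21  0.11  2.09  0.    0.94 -1.21]
tool axes in case (cols)
 [[-0.001 -1.    -0.002]
 [-0.    -0.002  1.   ]
 [-1.     0.001 -0.   ]]
```

View pics/scene7z.png

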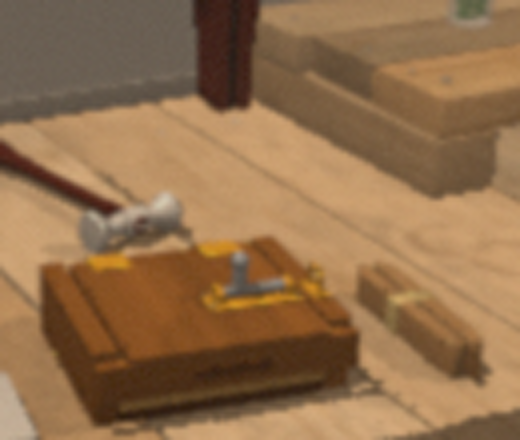

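View pics/top7z.png

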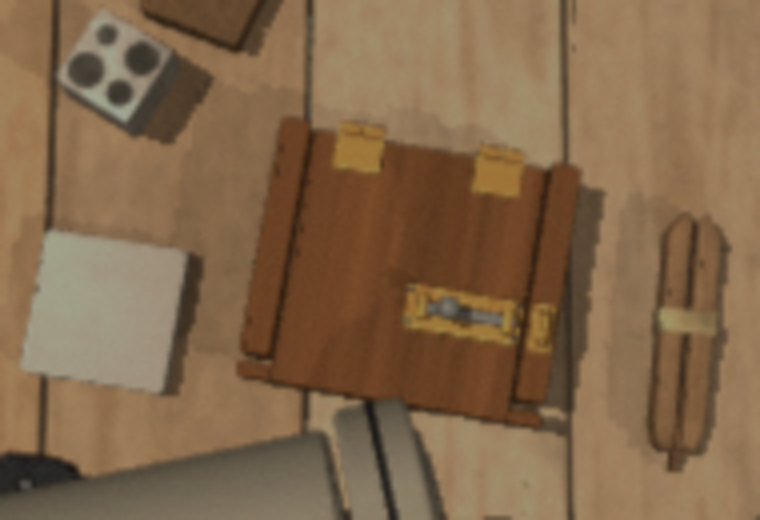

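```bash
python3 - <<'E'
from h import *
d=get_image("top")
f=lambda x,y,z:w2c(onz(d,x/4-.375+170,y/4-.375+145,z)).round(1)
print("knob top",f(450,306,78),f(440,306,78),f(460,306,78));print("plate L",f(404,302,50),"R",f(520,325,52),"staple",f(541,325,64))
st([-23,15,120])
E
```

```text
knob top [-21.8 -21.6  78. ] [-22.6 -16.8  78. ] [-21.  -26.4  78. ]
plate L [-20.9   0.5  50. ] R [-22.8 -58.5  52. ] staple [-22.2 -67.9  64. ]
t 11.1 case [-147.7   41.3  214.8] F [ 0.7  0.2 -0.6] w 0.5 q [ 0.2   0.11  2.08 -0.    0.94 -1.21]
tool axes in case (cols)
 [[ 0.002 -1.    -0.001]
 [ 0.001 -0.001  1.   ]
 [-1.    -0.002  0.001]]
shift tool cm [  9.5  -12.45  -2.65]
```

```bash
python3 -m crank '[[[0,-4.2,-0.6],[0,0,0],0],[[0,-4.2,-0.6],[0,0,0],0],[[3,-4.1,-0.5],[0,0,0],0],[[4,0,0],[0,0,0],0],[[4,0,0],[0,0,0],0]]'; python3 -m crank '[[[3,0,0],[0,0,0],0],[[1,0,0],[0,0,0],0],[[0,0,0],[0,0,0],0]]'; python3 -c "
from h import *
st([-22.5,0,63])"
```

```text
t: 11.72
ee_pos: [522.0, 57.2, 102.4]
orientation: [-1.089, 1.281, 1.089]
ft_force: [-0.9, 0.0, 0.1]
width: 0.8
t: 12.1
ee_pos: [520.6, 57.7, 63.8]
orientation: [-1.089, 1.282, 1.09]
ft_force: [-0.8, -0.6, 0.2]
width: 0.5
t 12.1 case [-23.4  23.9  63.8] F [-0.6 -0.8  0.2] w 0.5 q [ 0.09  0.52  1.94 -0.    0.68 -1.32]
tool axes in case (cols)
 [[-0.001 -1.    -0.001]
 [-0.    -0.001  1.   ]
 [-1.     0.001 -0.   ]]
shift tool cm [ 0.08 -0.08 -2.39]
```

```bash
python3 -m crank '[[[0,0,-1],[0,0,0],0],[[0,0,-1],[0,0,0],0],[[0,0,-0.7],[0,0,0],0],[[0,0,-0.6],[0,0,0],0],[[0,0,0],[0,0,0],0]]';  python3 -c "
from h import *
st()";python3 -m crank '[[[0,0,-0.5],[0,0,0],0],[[0,0,-0.4],[0,0,0],0],[[0,0,-0.2],[0,0,0],0],[[0,0,0],[0,0,0],0]]';  python3 -c "
from h import *
st()"
```

```text
t: 12.72
ee_pos: [514.9, 24.8, 64.7]
orientation: [-1.09, 1.281, 1.089]
ft_force: [-0.3, -0.2, 0.6]
width: 0.6
t 12.72 case [-23.6  -9.4  64.7] F [-0.3 -0.2  0.6] w 0.6 q [ 0.03  0.51  1.96 -0.    0.67 -1.38]
tool axes in case (cols)
 [[ 0. -1. -0.]
 [ 0. -0.  1.]
 [-1. -0.  0.]]
t: 13.22
ee_pos: [513.1, 14.3, 64.4]
orientation: [-1.09, 1.281, 1.09]
ft_force: [0.3, -0.3, -0.0]
width: 0.6
t 13.22 case [-23.8 -20.1  64.4] F [ 0.3 -0.3 -0. ] w 0.6 q [ 0.    0.51  1.97 -0.    0.66 -1.41]
tool axes in case (cols)
 [[-0.    -1.    -0.001]
 [-0.    -0.001  1.   ]
 [-1.     0.    -0.   ]]
```

```bash
python3 -m crank '[[[0,0,-0.2],[0,0,0],0],[[0,0,-0.2],[0,0,0],0],[[0,0,0],[0,0,0],0]]'; python3 -c "
from h import *
st()
d=get_image('scene');cv2.imwrite('pics/s8.png',cv2.resize(d['pixels'][155:235,215:335,::-1],None,fx=5,fy=5,interpolation=cv2.INTER_CUBIC))"
```

```text
t: 13.6
ee_pos: [512.4, 10.4, 64.4]
orientation: [-1.09, 1.281, 1.09]
ft_force: [0.3, -0.3, -0.2]
width: 0.3
t 13.6 case [-23.8 -24.1  64.4] F [ 0.4 -0.3 -0.2] w 0.3 q [-0.    0.51  1.97 -0.    0.66 -1.41]
tool axes in case (cols)
 [[-0.    -1.    -0.001]
 [-0.    -0.001  1.   ]
 [-1.     0.    -0.   ]]
```

View pics/s8.png

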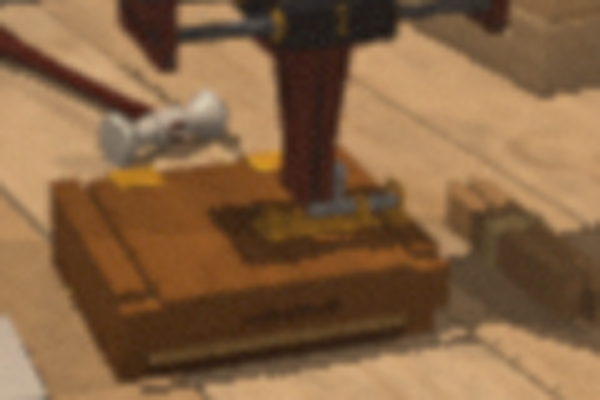

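```bash
python3 -m crank '[[[0,0,-0.2],[0,0,0],0],[[0,0,-0.1],[0,0,0],0],[[0,0,0],[0,0,0],0]]';  python3 -m crank '[[[0,0,-0.1],[0,0,0],0],[[0,0,0],[0,0,0],0]]'; python3 -m crank '[[[0,0,-0.1],[0,0,0],0],[[0,0,0],[0,0,0],0]]'; python3 -c "
from h import *
st()"
```

```text
t: 14.02
ee_pos: [511.9, 7.4, 64.4]
orientation: [-1.09, 1.281, 1.09]
ft_force: [0.4, 0.6, -0.3]
width: 0.7
t: 14.28
ee_pos: [511.9, 6.8, 64.4]
orientation: [-1.09, 1.281, 1.09]
ft_force: [0.7, 4.4, 0.4]
width: 0.3
t: 14.52
ee_pos: [511.9, 6.5, 64.5]
orientation: [-1.089, 1.28, 1.09]
ft_force: [0.1, 10.0, 0.7]
width: 0.6
t 14.53 case [-23.7 -28.   64.5] F [-1.5  9.9  0.7] w 0.6 q [-0.01  0.51  1.97  0.    0.66 -1.42]
tool axes in case (cols)
 [[ 0.    -1.    -0.   ]
 [ 0.001 -0.     1.   ]
 [-1.    -0.     0.001]]
```

```bash
python3 -m crank '[[[0,0,1.5],[0,0,0],0],[[0,0,2],[0,0,0],0],[[-5,0,0],[0,0,0],0],[[-6,0,0],[0,0,0],0],[[-5,6,0],[0,0,0],0]]'; python3 -m crank '[[[0,6,3],[0,0,0],0],[[0,4,3],[0,0,0],0],[[0,0,0],[0,0,0],0],[[0,0,0],[0,0,0],0]]'; python3 - <<'E'
from h import *
st()
for n in("top","scene"):
    d=get_image(n);cv2.imwrite(f"pics/{n}9.png",d["pixels"][:,:,::-1])
    a=cv2.imread(f"pics/{n}9.png");a=a[145:275,170:360] if n=="top" else a[125:235,215:345]
    cv2.imwrite(f"pics/{n}9z.png",cv2.resize(a,None,fx=4,fy=4,interpolation=cv2.INTER_CUBIC))
E
```

```text
t: 15.15
ee_pos: [472.8, 48.1, 217.4]
orientation: [-1.092, 1.277, 1.086]
ft_force: [0.1, 0.8, 0.4]
width: 0.9
t: 15.65
ee_pos: [385.2, 120.5, 214.8]
orientation: [-1.092, 1.28, 1.09]
ft_force: [-0.1, 0.5, 0.2]
width: 0.4
t 15.65 case [-167.1   64.2  214.8] F [-0.2  0.5  0.2] w 0.4 q [ 0.27  0.1   2.1  -0.    0.94 -1.14]
tool axes in case (cols)
 [[ 0.001 -1.    -0.002]
 [-0.    -0.002  1.   ]
 [-1.    -0.001 -0.   ]]
```

View pics/scene9z.png

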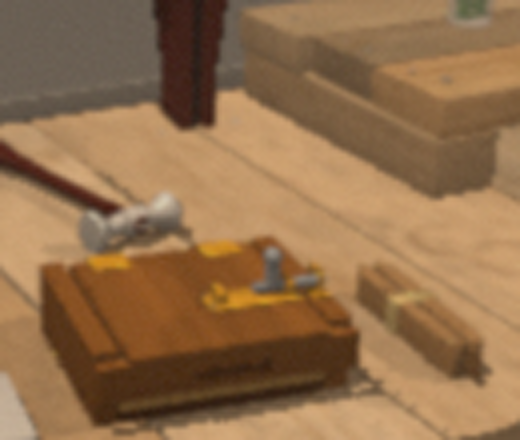

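View pics/top9z.png

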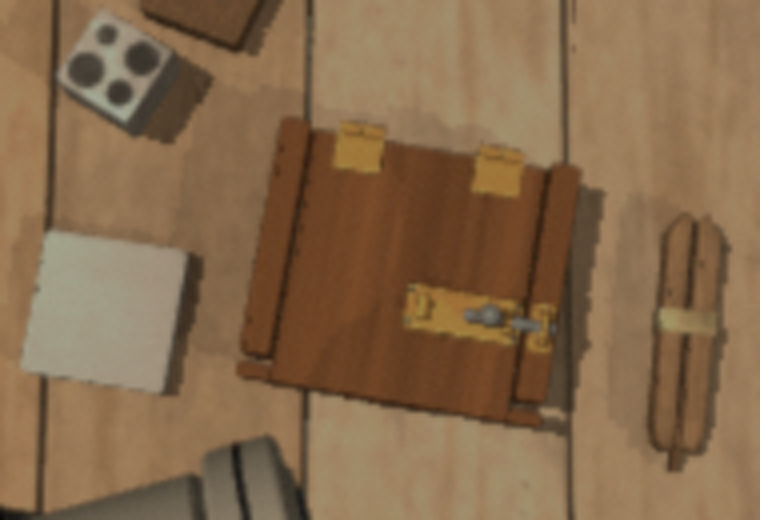

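The rod now passes through the staple, and the clamp, block and cube look unmoved. I'll measure the knob travel before handing in.

```bash
python3 - <<'E'
from h import *
d=get_image("top")
for n in("top7","top9"):
    a=cv2.imread(f"pics/{n}.png")[200:240,265:312];z=cv2.resize(a,None,fx=12,fy=12,interpolation=cv2.INTER_CUBIC);cv2.imwrite(f"pics/{n}k.png",z)
a=np.hstack([cv2.imread("pics/top7k.png")[:,:],]);b=cv2.imread("pics/top9k.png");cv2.imwrite("pics/k.png",np.vstack([a[120:400],b[120:400]]))
d2=get_image("scene")
for y in(-20,-38,-40,-42):print(y,"top",((proj(d,c2w([-23,y,78]))-[170,145]+.375)*4).round(0),"scene",((proj(d2,c2w([-23,y,78]))-[215,125]+.375)*4).round(0))
E
```

```text
-20 top [446. 308.] scene [240. 254.]
-38 top [483. 314.] scene [269. 250.]
-40 top [487. 315.] scene [273. 249.]
-42 top [491. 315.] scene [276. 249.]
```

View pics/k.png

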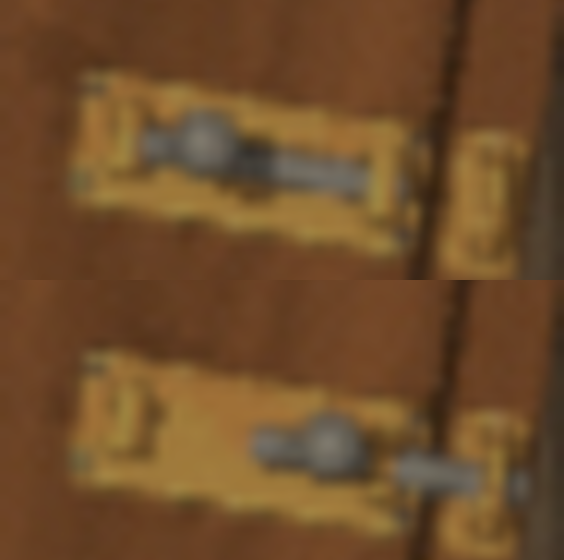

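```bash
python3 -c "
from workcell import *
o=get_obs();print(o['t'],o['ft_force'].round(1))
close_job()"
```

```text
15.85 [ 0.8 -0.   0.1]
the job is handed in; nothing more can be done
```

The punch case is closed up and the job handed in at 15.85 s. I only pushed with closed fingertips, and my last checks found nothing wrong.

- **Punch:** the leftmost one stuck out about 11 mm. I pushed it until the fingers met the case front, at x = -70.2 mm against -70 expected. The pictures then showed all four punches in their troughs, none past the front.
- **Lid:** I pushed it over from behind and pressed it down with about 21 N. It stopped at 48.1 mm above the bench, and shut it should be 48 mm.
- **Bolt:** I pushed the knob until it hit its end stop at about 10 N. In the top picture it sits at y ≈ -42 mm, which is fully thrown, and the rod goes through the staple.
- **Surroundings:** the clamp, flat block and cube look the same in the top pictures before and after. The arm was clear of everything at hand-in.

The fingertips turned out about 9 mm thick each, where I had assumed 13.5 mm. The bolt therefore stopped at tool position y = -28 mm instead of the expected -23.5 mm, so I confirmed it was thrown from the force and the pictures.

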